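# Clamp a portafilter in the service stand to the first slip of its clutch knob

### The arm

A 6-joint arm with a two-finger parallel gripper is mounted at the origin on the work surface. World frame = base frame: x ahead of the robot, y to its left, z up, the work surface at z = 0. Lengths are in m, angles in degrees, forces in N, time in s.
With the tool pointing down it reaches from about 0.375 to 0.975 m from the base axis. Payload 3.8 kg.
Tool frame: the origin (TCP) lies on the centre line of the jaws, within the pads' length; the fingertips stand 11 mm ahead of it and the grasp point (between the pads) lies 8 mm behind it; z points along the fingers, y is the line along which they close (so a half turn about z gives the same grasp; the last joint's range is limited). The gripper opens to 88 mm and grips with 3 to 60 N. Pads are 18 mm wide; open, the fingers measure 123 mm over their backs; the gripper's body (75 mm by 187 mm) begins 45 mm behind the grasp point.
Start: joints at [-68.864, 15.12, 91.902, -0, 72.978, -2.114], TCP at [0.266, -0.62, 0.25] pointing down, gripper open.
Joint ranges: [-150.88, 150.88], [-54.13, 125.18], [17.81, 147.31], [-75.09, 255.09], [0, 152.58], [-146.25, 146.25]. Speed limits (degrees/s): [147.25, 147.25, 180, 180, 180, 180].

### API

Orientations are given as [roll, pitch, yaw] about the fixed x, y, z axes, in that order (R = Rz(yaw) Ry(pitch) Rx(roll)).
In Python, from plant import arm, eyes gives the robot as it stands.
- The arm moves only by the tool carry_out, never from a script. Its argument "motion" is a list that holds one entry, the list of rows, each a list of 4 numbers: the shift along the world's x, y, z in mm, then the turn about the world's z in rad. In form: [[[tx, ty, tz, roll], ...]]. A call has 1 to 5 rows; each row is the pose to reach, as a shift and turn from the pose commanded when the call began; what a row does not reach only later rows make up. A row lasts 1/12 s, in which the tool goes at most 41.7 mm and 7.16 degrees, less where a joint would pass 70% of its speed; a pose out of reach is approached as far as the arm can. A call with a gripper value outside its range is refused whole. "fingers" is the gripper's target within -1 to 1 (fully open at 1, half-way at 0, shut at -1), set as the call begins (left out, the last holds). The fingers move at their own pace and stop on an object; "squeeze" is the grip in N (left out, the last holds). Time passes only in rows, so rows that repeat a pose let the fingers close. It gives the time, the measured TCP pose, the force, the opening and the grip force at its end, in the units of the state.
- arm.get_obs(): the state, without advancing time (a new reading comes with each control period).
- eyes.grab_frame(name): name is "side" or "top"; returns the picture (420x560x3 uint8, red, green, blue); there is no depth.
- eyes.camera_params(name): a dict with "fx", "fy", "cx", "cy" (pixels), "R" (3x3) and "t" (3): a world point X has camera coordinates R X + t. Camera axes: x right, y down, z forward; pixel columns grow to the right and rows downward; lengths in m; the calibration is good to about 2 mm. A picture is of the moment at which its call begins. camera_params takes no time and is no camera call.
- arm.sign_off(): hands the job in; it is judged then, once.
The state is a dict: "clock": time; "qpos": joint angles; "dq": joint speeds; "joint_torque": joint torques, N m; "position": TCP position; "eef_rot": TCP orientation; "contact_force": force on the tool from outside, world axes, zero at the start; "moment": the same for the moment, N m; "grip_width": opening from 0.0 (shut) to 1.0 (fully open); "grasp_force": force on a finger pad.
Only numpy, scipy, OpenCV 4.12 (cv2) and the standard library are available. Lean on these libraries where they do the work, as an engineer would, in place of code of your own. Each camera call takes 0.05 s, during which the arm holds its last target. There are 200 camera calls.

### The job

Slide the portafilter by its handle gently along the clamp stand's channel until its head rests against the backstop (under 25 N, not rammed). Only then turn the black knob on top clockwise, seen from above, to press the foot down on the head, and stop at the first slip of the knob's clutch, before it has slipped a twelfth of a turn. Let go, leaving the portafilter clamped, and leave the jug, tamper and tumbler where they stand.

Things in the scene. Friction and masses are not known exactly. Their poses are not given: they have to be found in the camera images.
- stand: Fixed clamp stand, base 190 x 150 mm. Two aluminium guide walls (tops 43 mm up, 73 mm apart, x -102 to +32 mm) form the channel; over it a grey portal, 132 mm long in y, 34 mm wide in x, top 111 mm up. Below the portal hangs the steel pressure foot (disc 62 mm), 2 to 16 mm above the head at the start. Origin: on the table below the screw axis. +x points along the channel to the backstop, z up.
- backstop: Fixed aluminium wall 12 mm thick across the far end of the channel, rigid; tops out 43 mm above the table. Origin: middle of its lower edge, on the stand's x axis at +41 mm, 9 mm above the table. Its face towards the channel is at x = +35 mm of the stand.
- portafilter: Loose portafilter, about 0.45 kg: open steel head (70 mm across, 38 mm high, flat bottom), black handle along its -x. Origin: centre of the head's underside; z up. It starts in the channel 25 to 50 mm short of home, turned up to 5 degrees; home is head against backstop, its centre below the screw axis (stand x = 0, y = 0).
- head_center (a point): Centre of the portafilter's head, half-way up (19 mm above its underside). The head slides on a rubber bed whose height is set differently each time (its top 16 to 23 mm above the table).
- handle_grip (a point): Grip point on the axis of the portafilter's handle: round, 28 mm thick, 108 mm long (54 mm each way along x from near here), 110 mm from the head's centre, 24 mm above its underside.
- knob_grip (a point): Fixed point at the middle of the black fluted knob above the portal, on the screw axis: round, 48 mm across, 34 mm high (point 18 mm above its underside, 30 mm above the portal). It turns about z and stays at its height. Clockwise from above (yaw decreasing) lowers the foot 9.5 mm per rad; the other way raises it. Hold it with some 40 N. White marks on knob and collar part as it slips.
- jug: Bystander: open steel milk jug with a handle, 80 mm across, 100 mm high. Origin: centre of its underside.
- tamper: Bystander: steel coffee tamper, base 58 mm across, 90 mm high. Origin: centre of its underside.
- tumbler: Bystander: closed green tumbler with white lid, 68 mm across, 160 mm high. Origin: centre of its underside.
- telltale (a joint): Steel tell-tale pin (9 mm thick) in the knob's top: how far it has risen, m. 0 (1 mm proud of the top) until the clutch slips, then 10 mm per rad of slip. Torque: 0.10 N m turning free; once the foot presses the head it climbs within 0.3 rad to 0.35 N m and stays level: the clutch slips, the knob turns on while foot and collar stand still.
Mind the look-alikes: they are no part of the job. What is shaped like the portafilter but green, pink or red is not meant.

How it is judged:
By the outcome, as a careful person would: the job done as asked, in the order asked, and still so for the second after the job is handed in, with the robot touching nothing.
It also fails if it takes over 61 s, if anything falls off the work surface, if the arm or the gripper's body presses on something with over 40 N, if the wrist force passes 120 N, or if a joint passes its speed limit or range.

## Working session

There is one attempt and no reset: what is moved stays moved. The work goes in short steps, Python scripts to look and compute and a tool call to move; the robot and the scene stay as the last step left them, time stands still between calls to the robot, and variables do not carry over. Pictures are saved under pics/ and viewed, at most 10 in all, crops included, and the job is handed in when it is done.

Besides the shell and the picture viewer there is one more tool, called after "Call:" by a JSON object that holds its "fn" and its "kwargs". carry_out: Moves the arm, as the interface text tells. Its arguments: {"type":"object","properties":{"motion":{"type":"array"},"fingers":{"type":"number"},"squeeze":{"type":"number"}},"required":["motion"]}

```bash
mkdir -p pics; cat > h.py <<'E'
import numpy as np, cv2
from plant import arm, eyes
def ray(cam,u,v):
    p=eyes.camera_params(cam);R=np.array(p["R"]);t=np.array(p["t"])
    d=R.T@np.array([(u-p["cx"])/p["fx"],(v-p["cy"])/p["fy"],1]);return -R.T@t,d
def onz(cam,u,v,z):
    o,d=ray(cam,u,v);return o+d*(z-o[2])/d[2]
def proj(cam,X):
    p=eyes.camera_params(cam);c=np.array(p["R"])@np.array(X)+np.array(p["t"])
    return p["fx"]*c[0]/c[2]+p["cx"],p["fy"]*c[1]/c[2]+p["cy"]
def tri(u1,u2):
    o1,d1=ray("top",*u1);o2,d2=ray("side",*u2)
    s=np.linalg.lstsq(np.c_[d1,-d2],o2-o1,rcond=None)[0]
    a=o1+s[0]*d1;b=o2+s[1]*d2;return (a+b)/2,np.linalg.norm(a-b)
def st():
    o=arm.get_obs();print({k:np.round(o[k],3).tolist() for k in("clock","position","eef_rot","contact_force","moment","grip_width","grasp_force","qpos")})
E
python3 - <<'E'
from h import *
st()
for n in("side","top"):
    f=eyes.grab_frame(n);cv2.imwrite(f"pics/{n}0.png",f[:,:,::-1])
    p=eyes.camera_params(n);print(n,p["fx"],(-np.array(p["R"]).T@p["t"]).round(3),np.array(p["R"])[2].round(2))
E
```

```text
{'clock': 0.0, 'position': [0.266, -0.62, 0.248], 'eef_rot': [-179.876, -0.004, 23.25], 'contact_force': [0.083, 0.066, 0.333], 'moment': [0.029, -0.008, -0.0], 'grip_width': 0.997, 'grasp_force': 0.0, 'qpos': [-68.863, 15.167, 91.979, -0.001, 72.979, -2.113]}
side 537.2509369475588 [-0.058  0.635  1.091] [ 0.47 -0.47 -0.74]
top 425.06988023880695 [ 0.39  -0.004  1.055] [ 0.19  0.03 -0.98]
```

View pics/top0.png

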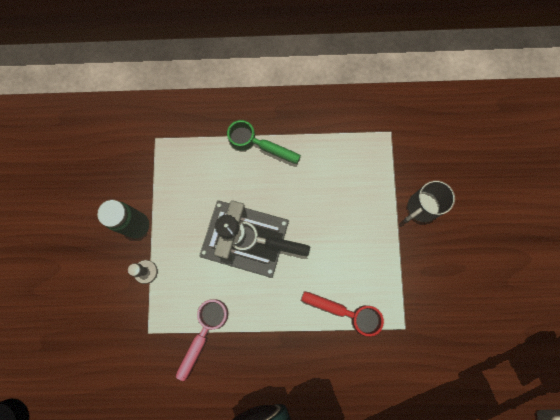

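View pics/side0.png

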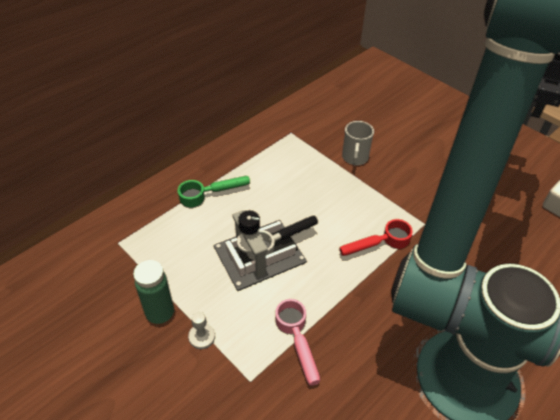

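The top view shows the stand around (245,238), with the knob at (227,227), head at (243,236), and the handle from about (268,240) to (309,250). The channel runs from right to left, with the backstop on the left. The jug is at (430,203), tumbler at (120,215), tamper at (142,270). The side view shows the knob at (249,222) and the handle's end at (316,221).

```bash
python3 - <<'E'
from h import *
t=cv2.imread("pics/top0.png");s=cv2.imread("pics/side0.png")
a=cv2.resize(t[190:290,190:320],None,fx=6,fy=6,interpolation=cv2.INTER_CUBIC)
b=cv2.resize(s[195:295,200:330],None,fx=6,fy=6,interpolation=cv2.INTER_CUBIC)
cv2.imwrite("pics/tc.png",a);cv2.imwrite("pics/sc.png",b)
E
```

```text
(no output)
```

View pics/tc.png

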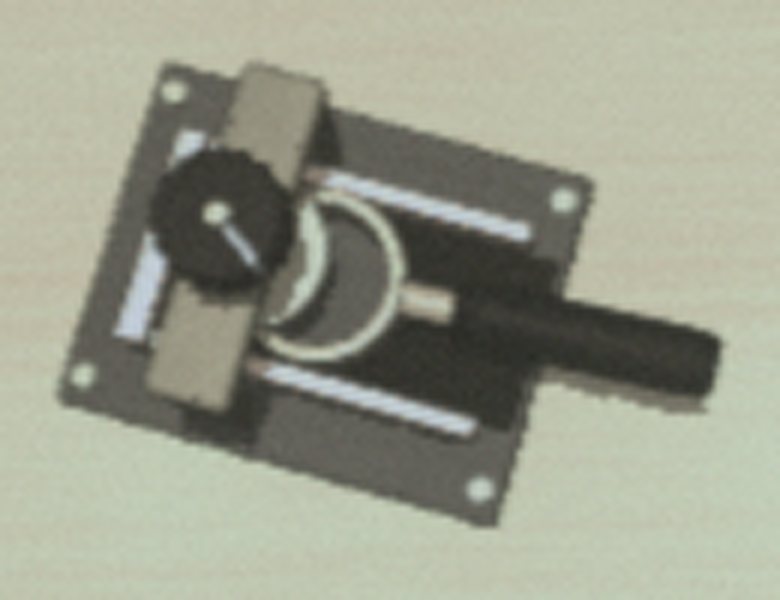

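View pics/sc.png

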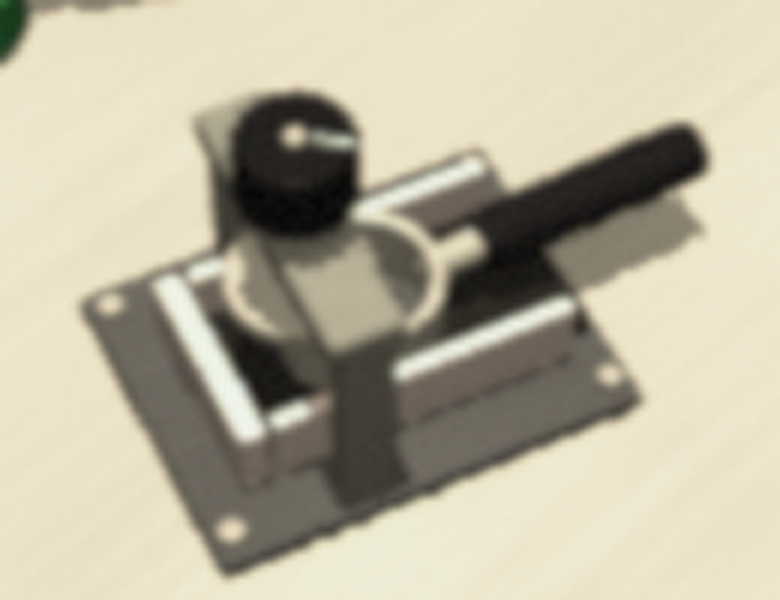

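The crops show the base screws at top (173,91), (564,200), (480,489), (83,375), the pin at top (216,212) and side (293,135), and the head ring centred near top (316,275) and side (336,275). The handle end is at top (708,366) and side (690,150).

```bash
python3 - <<'E'
from h import *
T=lambda x,y:(190+(x+.5)/6-.5,190+(y+.5)/6-.5)
S=lambda x,y:(200+(x+.5)/6-.5,195+(y+.5)/6-.5)
sc=[onz("top",*T(*q),.01) for q in((173,91),(564,200),(480,489),(83,375))]
print(np.round(sc,4)); c=np.mean(sc,0);e=(sc[0]+sc[3]-sc[1]-sc[2])/2;f=(sc[0]+sc[1]-sc[2]-sc[3])/2
print("c",c.round(4),"yaw",np.degrees(np.arctan2(e[1],e[0])),np.degrees(np.arctan2(f[1],f[0])),np.linalg.norm(e),np.linalg.norm(f))
for n,a,b in(("scr",(173,91),(111,303)),("scr",(83,375),(231,529)),("scr",(480,489),(610,374)),("pin",(216,212),(293,135)),("head",(316,275),(336,275)),("hend",(708,366),(690,150)),("rod",(430,302),(465,250))):
    X,g=tri(T(*a),S(*b));print(n,X.round(4),round(g,4))
for h in((600,338),(700,363),(430,302)): print(onz("top",*T(*h),.043).round(4))
for n,a in(("pin",(216,212)),):print(n,onz("top",*T(*a),.141+.017).round(4))
print("head",onz("top",*T(316,275),.058).round(4))
E
```

```text
[[0.6223 0.1673 0.01  ]
 [0.572  0.0037 0.01  ]
 [0.4533 0.0404 0.01  ]
 [0.5032 0.2037 0.01  ]]
c [0.5377 0.1038 0.01  ] yaw 72.94787202251581 -17.095705708215004 0.17095154125953346 0.12441347793864126
scr [0.6204 0.166  0.0153] 0.0017
scr [0.5024 0.2026 0.0146] 0.0008
scr [0.4526 0.04   0.0134] 0.0011
pin [0.5444 0.127  0.1574] 0.0009
head [0.54   0.1051 0.0534] 0.0087
hend [ 0.4976 -0.0528  0.0412] 0.0014
rod [0.524  0.0566 0.0449] 0.0044
[ 0.5101 -0.0097  0.043 ]
[ 0.4993 -0.0492  0.043 ]
[0.526  0.0579 0.043 ]
pin [0.5446 0.1272 0.158 ]
head [0.5357 0.1021 0.058 ]
```

Call:
{"fn": "carry_out", "kwargs": {"motion": [[[240, 595, -60, 0.93], [240, 595, -60, 0.93], [240, 595, -60, 0.93], [240, 595, -60, 0.93], [240, 595, -60, 0.93]]], "fingers": 1}}

```text
clock: 0.52
position: [0.3441, -0.4258, 0.2295]
eef_rot: [-180.0, -0.0, 59.4]
contact_force: [-0.6, 0.5, 0.5]
grip_width: 0.999
grasp_force: 0.0
```

Call:
{"fn": "carry_out", "kwargs": {"motion": [[[162, 401, -60, 0.3], [162, 401, -60, 0.3], [162, 401, -60, 0.3], [162, 401, -60, 0.3], [162, 401, -60, 0.3]]]}}

```text
clock: 0.93
position: [0.4213, -0.2344, 0.2012]
eef_rot: [-180.0, -0.0, 76.2]
contact_force: [0.4, 0.2, -0.9]
grip_width: 1.003
grasp_force: 0.0
```

Call:
{"fn": "carry_out", "kwargs": {"motion": [[[81, 200, -30, 0], [81, 200, -30, 0], [81, 200, -30, 0], [81, 200, -30, 0], [81, 200, -30, 0]]]}}

```text
clock: 1.35
position: [0.4988, -0.0432, 0.1726]
eef_rot: [-180.0, 0.0, 76.3]
contact_force: [0.5, -0.6, -0.7]
grip_width: 1.002
grasp_force: 0.0
```

Call:
{"fn": "carry_out", "kwargs": {"motion": [[[7, 18, -20, 0], [7, 18, -60, 0], [7, 18, -100, 0], [7, 18, -130, 0], [7, 18, -138, 0]]]}}

```text
clock: 1.77
position: [0.5008, -0.0263, 0.0296]
eef_rot: [-179.4, 0.1, 76.3]
contact_force: [-1.2, 0.6, -0.9]
grip_width: 0.996
grasp_force: 0.0
```

```bash
python3 - <<'E'
from h import *
st()
t=eyes.grab_frame("top");s=eyes.grab_frame("side")
a=cv2.resize(t[180:280,190:320,::-1],None,fx=3,fy=3);b=cv2.resize(s[195:295,220:350,::-1],None,fx=3,fy=3)
cv2.imwrite("pics/g1.png",np.hstack([a,b]))
E
```

```text
{'clock': 1.767, 'position': [0.501, -0.026, 0.03], 'eef_rot': [-179.423, 0.083, 76.3], 'contact_force': [-1.161, 0.555, -0.886], 'moment': [-0.048, -0.062, 0.015], 'grip_width': 0.996, 'grasp_force': 0.0, 'qpos': [-5.851, 11.134, 123.004, -0.005, 46.445, 7.853]}
```

View pics/g1.png

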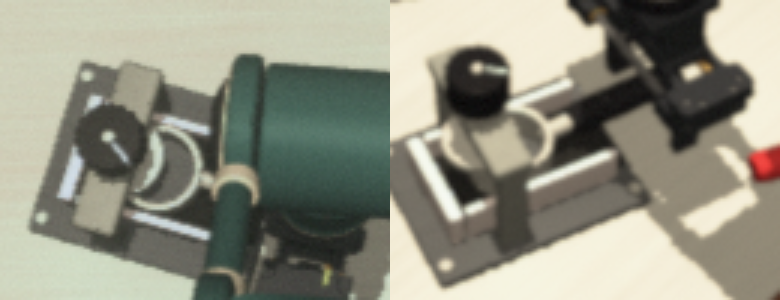

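The gripper straddles the handle (side half around (640,90)), the stand is undisturbed. Closing.

Call:
{"fn": "carry_out", "kwargs": {"motion": [[[2, 0, 3, 0], [2, 0, 3, 0], [2, 0, 3, 0], [2, 0, 3, 0], [2, 0, 3, 0]]], "fingers": -1, "squeeze": 15}}

```text
clock: 2.28
position: [0.5089, -0.0275, 0.0395]
eef_rot: [179.8, -0.0, 76.2]
contact_force: [-0.3, 0.1, -0.5]
grip_width: 0.647
grasp_force: 0.0
```

Call:
{"fn": "carry_out", "kwargs": {"motion": [[[0, 0, 0, 0], [0, 0, 0, 0], [0, 0, 0, 0], [0, 0, 0, 0], [0, 0, 0, 0]]]}}

```text
clock: 2.7
position: [0.5075, -0.0272, 0.0378]
eef_rot: [-180.0, 0.0, 76.3]
contact_force: [-1.0, -1.0, 1.9]
grip_width: 0.309
grasp_force: 15.0
```

Call:
{"fn": "carry_out", "kwargs": {"motion": [[[0, 2.5, 0, -0.01], [0, 5, 0, -0.02], [0, 8, 0, -0.03], [0, 11, 0, -0.04], [0, 14, 0, -0.045]]]}}

```text
clock: 3.12
position: [0.5074, -0.0131, 0.0378]
eef_rot: [-180.0, 0.0, 73.6]
contact_force: [-1.7, -3.2, 0.6]
grip_width: 0.309
grasp_force: 15.0
```

```bash
python3 -c "
from h import *
st()"
```

```text
{'clock': 3.117, 'position': [0.507, -0.013, 0.038], 'eef_rot': [-179.954, 0.034, 73.64], 'contact_force': [-1.715, -3.233, 0.585], 'moment': [-0.561, 0.236, 0.104], 'grip_width': 0.309, 'grasp_force': 14.983, 'qpos': [-4.274, 10.662, 122.434, -0.032, 46.955, 12.108]}
```

Call:
{"fn": "carry_out", "kwargs": {"motion": [[[0, 1.8, 0, 0], [0, 3.6, 0, 0], [0, 5.4, 0, -0.005], [0, 7.2, 0, -0.01], [0, 9, 0, -0.01]]]}}

```text
clock: 3.53
position: [0.5079, -0.0039, 0.0379]
eef_rot: [-180.0, -0.0, 73.1]
contact_force: [-0.0, -1.0, -0.4]
grip_width: 0.307
grasp_force: 14.9
```

Call:
{"fn": "carry_out", "kwargs": {"motion": [[[0.2, 0.8, 0, 0], [0.4, 1.6, 0, 0], [0.6, 2.4, 0, 0]]]}}

```text
clock: 3.78
position: [0.5085, -0.0017, 0.038]
eef_rot: [180.0, -0.0, 73.1]
contact_force: [-1.6, -1.1, -0.2]
grip_width: 0.313
grasp_force: 14.9
```

Call:
{"fn": "carry_out", "kwargs": {"motion": [[[0.2, 0.7, 0, 0], [0.4, 1.4, 0, 0], [0.6, 2.1, 0, 0]]]}}

```text
clock: 4.03
position: [0.5087, -0.0004, 0.0379]
eef_rot: [-180.0, 0.1, 73.1]
contact_force: [-2.1, -7.8, 0.3]
grip_width: 0.309
grasp_force: 14.9
```

Call:
{"fn": "carry_out", "kwargs": {"motion": [[[0.2, 0.6, 0, 0], [0.4, 1.2, 0, 0]]]}}

```text
clock: 4.2
position: [0.5087, -0.0002, 0.0379]
eef_rot: [-180.0, 0.2, 73.2]
contact_force: [-3.0, -12.8, 1.4]
grip_width: 0.31
grasp_force: 15.0
```

Call:
{"fn": "carry_out", "kwargs": {"motion": [[[0.2, 0.6, 0, 0], [0.4, 1.2, 0, 0]]]}}

```text
clock: 4.37
position: [0.5088, -0.0001, 0.0379]
eef_rot: [-179.9, 0.3, 73.2]
contact_force: [-3.8, -17.8, 3.3]
grip_width: 0.313
grasp_force: 15.0
```

Contact: the head has stopped and the force has risen to 18 N. I'll relax the push, then release.

Call:
{"fn": "carry_out", "kwargs": {"motion": [[[-0.3, -1.2, 0, 0], [-0.6, -2.2, 0, 0], [-0.8, -2.8, 0, 0]]]}}

```text
clock: 4.62
position: [0.5088, -0.0004, 0.0379]
eef_rot: [-180.0, 0.0, 73.1]
contact_force: [-1.0, -2.1, -0.1]
grip_width: 0.31
grasp_force: 15.0
```

Call:
{"fn": "carry_out", "kwargs": {"motion": [[[0, 0, 0, 0], [0, 0, 0, 0], [0, 0, 0, 0], [0, 0, 0, 0], [0, 0, 0, 0]]], "fingers": 1}}

```text
clock: 5.03
position: [0.5092, 0.0002, 0.0381]
eef_rot: [180.0, -0.0, 73.1]
contact_force: [-0.7, 0.8, -0.3]
grip_width: 0.666
grasp_force: 0.0
```

Call:
{"fn": "carry_out", "kwargs": {"motion": [[[0, 0, 0, 0], [0, 0, 20, 0], [0, 0, 60, 0], [0, 0, 100, 0], [0, 0, 140, 0]]]}}

```text
clock: 5.45
position: [0.5082, 0.0, 0.1789]
eef_rot: [-179.9, 0.0, 73.1]
contact_force: [1.4, -0.0, 0.4]
grip_width: 0.998
grasp_force: 0.0
```

Call:
{"fn": "carry_out", "kwargs": {"motion": [[[-20, -30, 30, 0.12], [-60, -60, 40, 0.25], [-100, -90, 40, 0.3], [-100, -120, 40, 0.3], [-100, -150, 40, 0.3]]]}}

```text
clock: 5.87
position: [0.4064, -0.1506, 0.2187]
eef_rot: [180.0, 0.0, 90.4]
contact_force: [1.1, 0.2, -0.1]
grip_width: 1.002
grasp_force: 0.0
```

```bash
python3 - <<'E'
from h import *
st()
t=eyes.grab_frame("top");s=eyes.grab_frame("side")
a=cv2.resize(t[185:285,190:320,::-1],None,fx=3,fy=3,interpolation=2);b=cv2.resize(s[195:295,200:330,::-1],None,fx=3,fy=3,interpolation=2)
cv2.imwrite("pics/g2.png",np.hstack([a,b]))
E
```

```text
{'clock': 5.867, 'position': [0.406, -0.151, 0.219], 'eef_rot': [179.956, 0.037, 90.374], 'contact_force': [1.088, 0.233, -0.064], 'moment': [-0.03, -0.14, -0.011], 'grip_width': 1.002, 'grasp_force': 0.0, 'qpos': [-23.62, -10.646, 121.951, -0.017, 68.641, -23.988]}
```

View pics/g2.png

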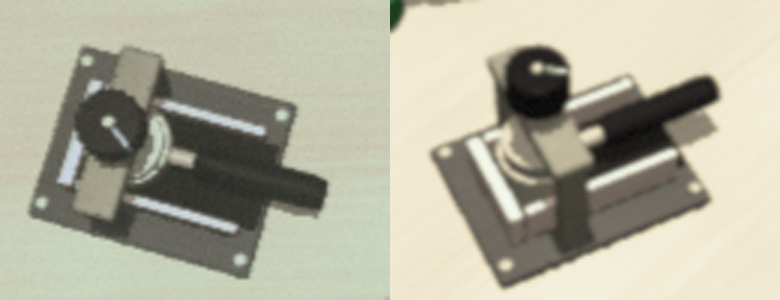

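The head now sits against the backstop, with the ring's visible edge at (165,145) in the left half, and the handle in line with the channel. Next, the knob.

Call:
{"fn": "carry_out", "kwargs": {"motion": [[[138, 278, 0, 0.34], [138, 278, 0, 0.34], [138, 278, 0, 0.34], [138, 278, 0, 0.34], [138, 278, 0, 0.34]]]}}

```text
clock: 6.38
position: [0.5021, 0.0391, 0.218]
eef_rot: [180.0, -0.0, 109.8]
contact_force: [-0.0, -0.9, 0.9]
grip_width: 1.002
grasp_force: 0.0
```

```bash
python3 -c "
from h import *
st()"
```

```text
{'clock': 6.383, 'position': [0.502, 0.039, 0.218], 'eef_rot': [179.981, -0.018, 109.769], 'contact_force': [-0.008, -0.914, 0.928], 'moment': [-0.046, -0.167, -0.019], 'grip_width': 1.002, 'grasp_force': 0.0, 'qpos': [1.604, -2.284, 114.582, 0.025, 67.69, -18.174]}
```

Call:
{"fn": "carry_out", "kwargs": {"motion": [[[43, 88, 0, 0], [43, 88, 0, 0], [43, 88, 0, 0], [43, 88, 0, 0], [43, 88, 0, 0]]]}}

```text
clock: 6.8
position: [0.5442, 0.1255, 0.2174]
eef_rot: [-179.9, 0.0, 109.9]
contact_force: [-0.5, -0.2, 0.0]
grip_width: 1.002
grasp_force: 0.0
```

Call:
{"fn": "carry_out", "kwargs": {"motion": [[[0, 0, 0, 0], [0, 0, 0, 0]]]}}

```text
clock: 6.97
position: [0.5439, 0.1233, 0.2178]
eef_rot: [-179.9, 0.0, 109.7]
contact_force: [-0.6, -1.1, 0.1]
grip_width: 1.002
grasp_force: 0.0
```

Call:
{"fn": "carry_out", "kwargs": {"motion": [[[0.5, 3, -20, 0], [0.5, 3, -45, 0], [0.5, 3, -65, 0], [0.5, 3, -78, 0], [0.5, 3, -82, 0]]]}}

```text
clock: 7.38
position: [0.543, 0.1259, 0.1335]
eef_rot: [-179.7, -0.0, 109.7]
contact_force: [-0.7, 0.6, 0.2]
grip_width: 1.003
grasp_force: 0.0
```

Call:
{"fn": "carry_out", "kwargs": {"motion": [[[0, 0, 0, 0], [0, 0, 0, 0], [0, 0, 0, 0]]]}}

```text
clock: 7.63
position: [0.5463, 0.1274, 0.1376]
eef_rot: [179.9, 0.0, 109.7]
contact_force: [-0.3, -1.0, -0.2]
grip_width: 1.0
grasp_force: 0.0
```

Call:
{"fn": "carry_out", "kwargs": {"motion": [[[-1, 0, -1, 0], [-1, 0, -1, 0], [-1, 0, -1, 0], [-1, 0, -1, 0], [-1, 0, -1, 0]]], "fingers": -1, "squeeze": 15}}

```text
clock: 8.05
position: [0.5443, 0.1276, 0.1353]
eef_rot: [180.0, 0.0, 109.8]
contact_force: [0.1, 0.5, -0.2]
grip_width: 0.643
grasp_force: 0.0
```

Call:
{"fn": "carry_out", "kwargs": {"motion": [[[0, 0, 0, 0], [0, 0, 0, 0], [0, 0, 0, 0], [0, 0, 0, 0]]]}}

```text
clock: 8.38
position: [0.5442, 0.1276, 0.1351]
eef_rot: [180.0, -0.0, 109.8]
contact_force: [-0.5, 0.2, 0.1]
grip_width: 0.541
grasp_force: 15.0
```

```bash
python3 -c "
from h import *
st()"
```

```text
{'clock': 8.383, 'position': [0.544, 0.128, 0.135], 'eef_rot': [179.987, -0.003, 109.769], 'contact_force': [-0.516, 0.235, 0.14], 'moment': [0.011, -0.127, 0.039], 'grip_width': 0.541, 'grasp_force': 15.0, 'qpos': [10.636, 8.367, 112.777, 0.005, 58.844, -9.135]}
```

Call:
{"fn": "carry_out", "kwargs": {"motion": [[[0, 0, 0, 0], [0, 0, 0, 0], [0, 0, 0, -0.04], [0, 0, 0, -0.08], [0, 0, 0, -0.12]]], "squeeze": 42}}

```text
clock: 8.8
position: [0.5443, 0.1276, 0.1351]
eef_rot: [180.0, -0.0, 102.8]
contact_force: [0.4, 0.9, 0.3]
grip_width: 0.538
grasp_force: 42.0
```

```bash
python3 -c "
from h import *
st()"
```

```text
{'clock': 8.8, 'position': [0.544, 0.128, 0.135], 'eef_rot': [179.98, -0.002, 102.795], 'contact_force': [0.358, 0.906, 0.306], 'moment': [0.04, -0.124, 0.13], 'grip_width': 0.538, 'grasp_force': 41.999, 'qpos': [10.639, 8.364, 112.777, 0.003, 58.839, -2.158]}
```

Call:
{"fn": "carry_out", "kwargs": {"motion": [[[0, 0, 0, -0.04], [0, 0, 0, -0.08], [0, 0, 0, -0.12], [0, 0, 0, -0.16]]]}}

```text
clock: 9.13
position: [0.5443, 0.1276, 0.1351]
eef_rot: [180.0, -0.0, 93.6]
contact_force: [0.9, 0.6, -0.1]
grip_width: 0.532
grasp_force: 42.0
```

```bash
cat > m.py <<'E'
from h import *
o=arm.get_obs();print(o["clock"],np.round(o["moment"],3),np.round(o["contact_force"],1),o["eef_rot"][2].round(2))
E
python3 m.py
```

```text
9.1333 [ 0.097 -0.148  0.129] [ 0.9  0.6 -0.1] 93.63
```

Call:
{"fn": "carry_out", "kwargs": {"motion": [[[0, 0, 0, -0.04], [0, 0, 0, -0.08], [0, 0, 0, -0.12], [0, 0, 0, -0.16]]]}}

```text
clock: 9.47
position: [0.5443, 0.1276, 0.1351]
eef_rot: [180.0, -0.0, 84.5]
contact_force: [0.7, -0.3, 0.2]
grip_width: 0.536
grasp_force: 42.0
```

```bash
python3 m.py
```

```text
9.4667 [ 0.076 -0.152  0.018] [ 0.7 -0.3  0.2] 84.46
```

```bash
cat > m.py <<'E'
from h import *
L=[]
for i in range(5):
    o=arm.get_obs();L.append(o["moment"][2]);eyes.grab_frame("side")
print(o["clock"],np.round(L,3),np.mean(L).round(3),o["eef_rot"][2].round(2))
E
python3 m.py
```

```text
9.6667 [ 0.018 -0.086 -0.107 -0.068 -0.084] -0.065 84.6
```

Call:
{"fn": "carry_out", "kwargs": {"motion": [[[0, 0, 0, -0.04], [0, 0, 0, -0.08], [0, 0, 0, -0.12], [0, 0, 0, -0.15]]]}}

```text
clock: 10.05
position: [0.5443, 0.1276, 0.1351]
eef_rot: [180.0, -0.0, 75.9]
contact_force: [0.3, 1.4, 0.1]
grip_width: 0.536
grasp_force: 42.0
```

```bash
python3 m.py
```

```text
10.25 [ 0.023 -0.059 -0.034 -0.118 -0.118] -0.061 76.02
```

```bash
cat > m.py <<'E'
from h import *
o=arm.get_obs();print(o["clock"],np.round(o["moment"],3),np.round(o["joint_torque"],2),o["eef_rot"][2].round(2))
E
python3 m.py
```

```text
10.3 [ 0.17  -0.205 -0.111] [ -0.33 -39.88 -31.11  -0.18   0.43  -0.05] 76.02
```

Call:
{"fn": "carry_out", "kwargs": {"motion": [[[0, 0, 0, -0.05], [0, 0, 0, -0.1], [0, 0, 0, -0.15]]]}}

```text
clock: 10.55
position: [0.5443, 0.1275, 0.135]
eef_rot: [180.0, -0.0, 67.3]
contact_force: [1.6, 1.3, -0.7]
grip_width: 0.535
grasp_force: 42.0
```

```bash
python3 m.py
```

```text
10.55 [ 0.142 -0.227  0.142] [ -0.48 -39.9  -31.11  -0.1    0.44  -0.53] 67.3
```

Call:
{"fn": "carry_out", "kwargs": {"motion": [[[0, 0, 0, -0.05], [0, 0, 0, -0.1]]]}}

```text
clock: 10.72
position: [0.5443, 0.1275, 0.135]
eef_rot: [180.0, -0.0, 61.6]
contact_force: [0.9, 1.4, 0.4]
grip_width: 0.536
grasp_force: 42.0
```

```bash
python3 m.py
```

```text
10.7167 [ 0.197 -0.191  0.317] [-7.400e-01 -3.992e+01 -3.111e+01 -2.000e-02  4.300e-01 -3.100e-01] 61.58
```

Call:
{"fn": "carry_out", "kwargs": {"motion": [[[0, 0, 0, -0.04]]]}}

```text
clock: 10.8
position: [0.5443, 0.1275, 0.1351]
eef_rot: [180.0, -0.0, 59.3]
contact_force: [1.4, 0.7, 0.3]
grip_width: 0.534
grasp_force: 42.0
```

```bash
python3 m.py
```

```text
10.8 [ 0.188 -0.271  0.293] [ -0.8  -39.92 -31.11   0.     0.43  -0.04] 59.32
```

Call:
{"fn": "carry_out", "kwargs": {"motion": [[[0, 0, 0, -0.04]]]}}

```text
clock: 10.88
position: [0.5443, 0.1275, 0.1351]
eef_rot: [180.0, -0.0, 57.1]
contact_force: [1.5, 0.7, 0.8]
grip_width: 0.54
grasp_force: 42.0
```

```bash
python3 m.py
```

```text
10.8833 [ 0.053 -0.229  0.342] [-7.600e-01 -3.993e+01 -3.111e+01  1.000e-02  4.300e-01 -1.300e-01] 57.05
```

Call:
{"fn": "carry_out", "kwargs": {"motion": [[[0, 0, 0, -0.04]]]}}

```text
clock: 10.97
position: [0.5443, 0.1275, 0.1351]
eef_rot: [180.0, -0.0, 54.8]
contact_force: [1.7, 0.8, -0.1]
grip_width: 0.534
grasp_force: 42.0
```

```bash
python3 m.py
```

```text
10.9667 [ 0.166 -0.266  0.335] [-7.500e-01 -3.993e+01 -3.112e+01  1.000e-02  4.300e-01 -1.400e-01] 54.77
```

Call:
{"fn": "carry_out", "kwargs": {"motion": [[[0, 0, 0, -0.04]]]}}

```text
clock: 11.05
position: [0.5443, 0.1275, 0.1351]
eef_rot: [180.0, -0.0, 52.5]
contact_force: [1.4, 1.7, -0.4]
grip_width: 0.535
grasp_force: 42.0
```

```bash
python3 m.py
```

```text
11.05 [ 0.118 -0.209  0.348] [-7.300e-01 -3.993e+01 -3.112e+01  2.000e-02  4.300e-01 -1.500e-01] 52.47
```

Call:
{"fn": "carry_out", "kwargs": {"motion": [[[0, 0, 0, -0.04]]]}}

```text
clock: 11.13
position: [0.5443, 0.1275, 0.1351]
eef_rot: [180.0, -0.0, 50.2]
contact_force: [1.7, 1.0, 0.0]
grip_width: 0.533
grasp_force: 42.0
```

```bash
python3 m.py
```

```text
11.1333 [ 0.174 -0.207  0.362] [-7.200e-01 -3.994e+01 -3.112e+01  2.000e-02  4.300e-01 -1.500e-01] 50.19
```

Call:
{"fn": "carry_out", "kwargs": {"motion": [[[0, 0, 0, -0.03]]]}}

```text
clock: 11.22
position: [0.5443, 0.1275, 0.1351]
eef_rot: [180.0, -0.0, 48.5]
contact_force: [0.6, 0.8, 0.9]
grip_width: 0.53
grasp_force: 42.0
```

```bash
python3 m.py
```

```text
11.2167 [ 0.123 -0.22   0.389] [-7.200e-01 -3.994e+01 -3.112e+01  2.000e-02  4.300e-01  7.000e-02] 48.47
```

Call:
{"fn": "carry_out", "kwargs": {"motion": [[[0, 0, 0, 0], [0, 0, 0, 0], [0, 0, 0, 0], [0, 0, 0, 0], [0, 0, 0, 0]]], "fingers": 1}}

```text
clock: 11.63
position: [0.5439, 0.1274, 0.1348]
eef_rot: [-180.0, 0.0, 48.5]
contact_force: [-0.3, -0.7, -0.0]
grip_width: 0.89
grasp_force: 0.0
```

Call:
{"fn": "carry_out", "kwargs": {"motion": [[[0, 0, 0, 0], [0, 0, 0, 0], [0, 0, 30, 0], [0, 0, 60, 0], [0, 0, 100, 0]]]}}

```text
clock: 12.05
position: [0.5421, 0.1271, 0.2332]
eef_rot: [-179.8, 0.3, 48.5]
contact_force: [1.1, 0.8, 0.4]
grip_width: 1.0
grasp_force: 0.0
```

Call:
{"fn": "carry_out", "kwargs": {"motion": [[[-20, -30, 0, 0], [-40, -65, 0, 0], [-60, -100, 0, 0], [-80, -135, 0, 0], [-100, -170, 0, 0]]]}}

```text
clock: 12.47
position: [0.443, -0.0436, 0.2352]
eef_rot: [180.0, -0.0, 48.5]
contact_force: [-0.2, -0.7, -0.4]
grip_width: 1.004
grasp_force: 0.0
```

Call:
{"fn": "carry_out", "kwargs": {"motion": [[[0, -40, 0, 0], [0, -80, 0, 0], [0, -100, 0, 0], [0, -100, 0, 0]]]}}

```text
clock: 12.8
position: [0.4439, -0.1461, 0.2354]
eef_rot: [179.9, 0.0, 48.2]
contact_force: [-1.3, 0.2, 0.4]
grip_width: 1.006
grasp_force: 0.0
```

```bash
python3 - <<'E'
from h import *
st()
t=eyes.grab_frame("top");s=eyes.grab_frame("side")
a=cv2.resize(t[195:260,200:265,::-1],(390,390),interpolation=2);b=cv2.resize(s[195:260,215:280,::-1],(390,390),interpolation=2)
cv2.imwrite("pics/g3.png",np.hstack([a,b]))
E
```

```text
{'clock': 12.8, 'position': [0.444, -0.146, 0.235], 'eef_rot': [179.896, 0.049, 48.212], 'contact_force': [-1.269, 0.227, 0.366], 'moment': [-0.003, 0.028, -0.062], 'grip_width': 1.006, 'grasp_force': 0.0, 'qpos': [-21.216, -7.329, 117.327, -0.087, 69.922, 20.602]}
```

View pics/g3.png

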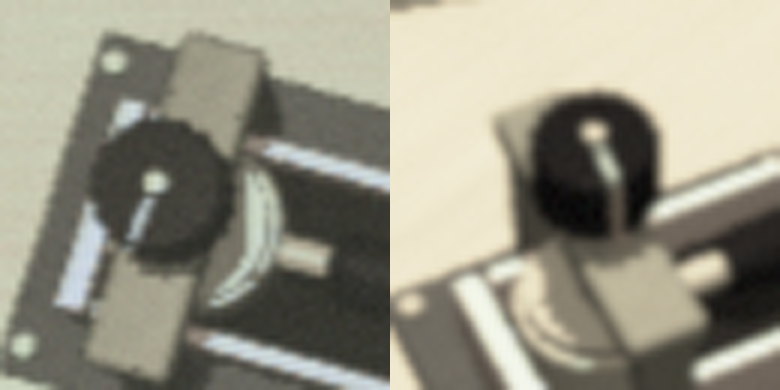

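The knob turned about 55° clockwise: its mark now points down from (155,183) to (137,238) on the left. The head is still home. I need a sharper look at the knob and collar marks and at the pin.

```bash
python3 - <<'E'
from h import *
fs=np.mean([eyes.grab_frame("side").astype(float) for _ in range(8)],0)
ft=np.mean([eyes.grab_frame("top").astype(float) for _ in range(8)],0)
np.save("s.npy",fs);np.save("t.npy",ft)
g=lambda f,r,c,n:cv2.resize(np.clip(f[r:r+n,c:c+n,::-1]*1.5,0,255).astype(np.uint8),(390,390),interpolation=cv2.INTER_CUBIC)
cv2.imwrite("pics/g4.png",np.hstack([g(ft,208,210,32),g(fs,206,234,32)]))
print(proj("side",(.5445,.127,.158)),proj("top",(.5445,.127,.158)))
for ang in(0,):
  pass
def cen(f,r,c):
    p=f[r-3:r+4,c-3:c+4].mean(2);w=np.clip(p-120,0,None);y,x=np.mgrid[r-3:r+4,c-3:c+4];return (w*x).sum()/w.sum(),(w*y).sum()/w.sum()
s0=cv2.imread("pics/side0.png").astype(float);t0=cv2.imread("pics/top0.png").astype(float)
for n,f,r,c in(("s0",s0,217,248),("s1",fs,217,248),("t0",t0,225,226),("t1",ft,225,226)):
    print(n,cen(f,r,c));print(f[r-4:r+5,c-4:c+5].mean(2).astype(int))
for dz in(0,.001,.003):print(proj("side",(.5445,.127,.158+dz)))
E
```

```text
(np.float64(248.19993632628567), np.float64(216.8158914002587)) (np.float64(225.6758655992785), np.float64(224.97770066739773))
s0 (np.float64(248.64164086687308), np.float64(217.08049535603718))
[[ 34  34  33  32  33  33  33  34  35]
 [ 34  32  35  35  37  38  37  34  35]
 [ 34  31  40  61  84  92  71  46  37]
 [ 31  38  61 113 158 165 129  84  78]
 [ 36  41  78 143 191 195 159 120 127]
 [ 33  37  70 127 170 172 137 105 117]
 [ 34  35  48  78 107 109  84  66  73]
 [ 36  33  36  44  53  53  45  41  41]
 [ 33  34  35  36  36  36  35  35  34]]
s1 (np.float64(248.71275234574924), np.float64(216.99992891669038))
[[ 36  35  34  36  36  35  34  34  34]
 [ 34  35  39  53  63  60  47  38  34]
 [ 34  37  60 103 130 126  98  58  38]
 [ 35  41  84 149 191 192 154  88  42]
 [ 35  41  83 150 195 199 160  89  41]
 [ 36  37  59 105 143 154 128  76  41]
 [ 35  36  40  60  97 133 133  91  48]
 [ 35  36  36  41  75 127 150 122  68]
 [ 36  35  36  38  62 123 173 164  99]]
t0 (np.float64(225.70108695652175), np.float64(225.2554347826087))
[[ 54  61  57  55  59  60  58  59  59]
 [ 57  58  60  63  64  60 
[... 199 characters left out ...]
 75  61]
 [ 58  60  61  64  75 128 151 105  72]
 [ 60  59  61  61  62  96 158 146 103]]
t1 (np.float64(225.28145655570245), np.float64(225.21680086528062))
[[ 59  61  62  62  62  62  62  62  63]
 [ 62  60  64  71  69  64  63  63  64]
 [ 61  65  92 119 116  85  66  62  62]
 [ 62  78 160 190 190 138  80  64  63]
 [ 63  89 169 199 201 161  99  65  64]
 [ 62  80 157 188 187 132  76  65  64]
 [ 63  71 102 107  91  68  62  62  64]
 [ 67 103 163 131  77  63  63  64  64]
 [ 79 142 156 108  70  64  64  65  65]]
(np.float64(248.19993632628567), np.float64(216.8158914002587))
(np.float64(248.18816473245818), np.float64(216.53130324158585))
(np.float64(248.16457853004013), np.float64(215.9610870062459))
```

View pics/g4.png

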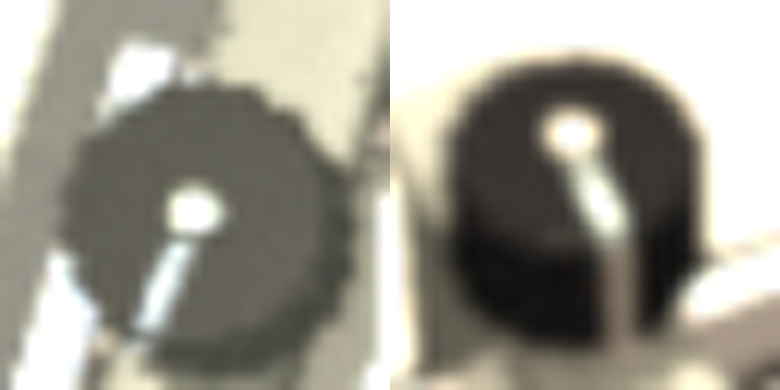

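Compared with the start, the pin's upper edge in the side view has risen about 0.6 px. That is about 2 mm, or 0.2 rad of clutch slip: it has slipped, but stays well under a twelfth of a turn (0.52 rad). The arm is clear, so I'm handing in.

```bash
python3 -c "
from plant import arm
print(arm.sign_off())"
```

```text
the job is handed in; nothing more can be done
None
```

Job handed in: the portafilter rests against the backstop (peak push about 18 N) and is clamped, the clutch slipped about 0.2 rad (estimated from the pin's rise; limit 0.52), the arm is clear, and the jug, tamper and tumbler were never approached.

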